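Hang the pipette on its stand and tug it

TASK

We are setting up the field test kit: draw the pipette straight up out of the black transport block and hang it by its finger hook on the free hanger of the pipette stand. Before you let go, pull it straight down gently, with about 6 to 10 N for a good second, to be sure that it is held. Then let go and leave it hanging still, without knocking the other pipettes or the things on the bench about.

Things in the scene. Friction and masses are not known exactly. Their poses are not given: they have to be found in the camera images.
- pipette: the pipette to hang, white and grey, 225 mm long, 70 to 120 g. Origin at the lower end of its tip cone, z up along it. From below: tip cone 7 mm across to z = 34 mm, round shaft 16 mm across to 108, round lower handle 23 mm across to 148, box-shaped upper handle to 205, plunger button 16 mm across at 215 to 225. At first it stands in the block, leaning a few degrees at most.
- grip (a point): on the pipette's axis at z = 185 mm: the place to hold it. The upper handle here is a box, 30 mm along the pipette's x and 26 mm along its y, from z = 145 to 205 mm; the fingers take the two flat sides that face its +y and -y. The finger hook stands out on the +x side: an arm 12 mm wide (y), 8 mm thick, from x = 15 to 30 mm, its last 5 mm (x = 25 to 30) turned down by 14 mm.
- block: black transport block, fixed, 130 mm (x) by 160 mm (y), 62 mm high; origin under its centre. It has four wells 54 mm deep. The pipette stands on the floor, 8 mm above the bench, of the 19 mm well at x = -30, y = -45 mm, and must rise 56 mm to clear the block; a vial stands in another well.
- hanger: the free hanger of the stand, rigid grey plastic: an upright lip 4 mm thick (x), 16 mm wide (y), with a rounded top edge, on an arm that begins 32 mm below that edge and runs back (+x) to the rail. Origin in the middle of the top edge, 225 mm above the bench; z up. The pipette hangs on the -x side, its x along the hanger's x.
- seat (a point): the same point, middle of the lip's top edge. Hung, the lip stands in the hook's gap (10 mm wide, pipette x = 15 to 25; 3 mm of play each way) and the hook arm's underside rests here; only it stops the pipette going down, there is no click. The finger hook is adjustable and stiff: its underside is set somewhere between pipette z = 177 and 195 mm and is not reported, so feel for it.
- stand: pipette stand, fixed: base plate 170 mm (x) by 300 mm (y), two A-shaped sides; an aluminium rail along y carries three hangers at y = -80, 0 and 80 mm, with their lips at x = -20 mm; a rest bar 8 mm thick along y at x = -25 mm, 100 mm up, against which the shafts of hung pipettes lean a little. Origin under the centre of the base; axes as the hanger's.
- pipette_b: a pipette of the same kind that already hangs on another hanger; same origin and axes
- pipette_c: a pipette of the same kind that already hangs on the third hanger; same origin and axes
- vial: small amber bottle, 27 mm across, 65 mm high, standing in the block; origin under its foot
- tip_box: white tip box 85 by 122 mm, 54 mm high, on the bench; origin under its centre
- reagent_a: white bottle, 36 mm across, 85 mm high, on the bench; origin under its foot
- reagent_b: amber bottle, 32 mm across, 70 mm high, on the bench; origin under its foot
- sample_cup: clear cup, 60 mm across, 60 mm high, on the bench; origin under its foot
- timer: flat white timer 68 by 62 mm, 14 mm thick, on the bench; origin under its centre
There are look-alikes about, which are no part of the job. Leave any green look-alike of the pipette alone.

How it is judged:
On the way, in this order (a step that is already met when the one before it is completed fails the run):
1. the pipette is drawn up clear of the transport block (z of pipette in the frame of block above 0.062 m), for 0.1 s.
2. with its finger hook over the lip of the free hanger and still held by the fingers, the pipette is pulled down on the hanger with more than 5 N for half a second (contact force between pipette and hanger above 5 N and contact force between the fingers and pipette above 1 N and z of grip in the frame of hanger between -0.013 and 0.011 m and x of grip in the frame of hanger between -0.026 and -0.014 m and y of grip in the frame of hanger between -0.012 and 0.012 m), for 0.5 s.
At the end, for the whole second after the job is handed in: the pipette hangs still on the free hanger by its finger hook: its handle in front of the lip (grip point 20 mm in front of the lip, within 6 mm, and 12 mm to either side, between 13 mm below and 11 mm above its top edge as the hook is set), bearing on the hanger, upright within 11 degrees, let go (z of grip in the frame of hanger between -0.013 and 0.011 m and x of grip in the frame of hanger between -0.026 and -0.014 m and y of grip in the frame of hanger between -0.012 and 0.012 m and angle between pipette's own z axis and vertical below 0.2 rad and contact force between pipette and hanger above 0.2 N and linear speed of pipette below 0.03 m/s); the robot touches nothing.
It fails at once if the pipette bears on the free hanger with more than 14 N (not gentle) (contact force between pipette and hanger above 14 N).
It fails at once if the pipette is pressed on the stand with more than 14 N (contact force between pipette and stand above 14 N).
It fails at once if a pipette already hanging is knocked about (moved more than 20 mm) (distance of any of pipette_b, pipette_c from where it was at the start of the episode above 0.02 m).
It fails at once if another thing on the bench or in the block is moved more than 20 mm (distance of any of vial, tip_box, reagent_a, reagent_b, sample_cup, timer from where it was at the start of the episode above 0.02 m).
It also fails if it takes over 54 s, if anything falls off the work surface, if the arm or the gripper's body presses on something with over 40 N, if the wrist force passes 120 N, or if a joint passes its speed limit or range.

ROBOT

A 6-joint arm with a two-finger parallel gripper is mounted at the origin on the work surface. World frame = base frame: x ahead of the robot, y to its left, z up, the work surface at z = 0. Lengths are in m, angles in rad, forces in N, time in s.
With the tool pointing down it reaches from about 0.325 to 0.85 m from the base axis. Payload 4.4 kg.
Tool frame: the origin (TCP) lies between the finger pads; the fingertips stand 19 mm ahead of it and the grasp point (between the pads) is the TCP (manip.nose_length is the distance from the TCP to the fingertips, in m); z points along the fingers, y is the line along which they close (so a half turn about z gives the same grasp; the last joint's range is limited). The gripper opens to 94 mm and grips with 3 to 60 N. Pads are 16 mm wide; open, the fingers measure 119 mm over their backs; the gripper's body (75 mm by 177 mm) begins 78 mm behind the grasp point.
Start: joints at [-1.391, 0.207, 1.542, -0, 1.393, -0.15], TCP at [0.186, -0.544, 0.201] pointing down, gripper open.
Joint ranges: [-2.73, 2.73], [-0.86, 2.22], [0.23, 2.46], [-1.11, 4.25], [0.08, 2.63], [-2.82, 2.82]. Speed limits (rad/s): [2.79, 2.79, 3.14, 3.14, 3.14, 3.14].

INTERFACE

Orientations are given as a unit quaternion [x, y, z, w].
In Python, from station import manip, vision gives the robot as it stands. The module is installed in compiled form; this text tells all that it offers.
- The arm moves only by the tool send_rows, never from a script. Its argument "rows" is text: rows parted by semicolons, each of 7 numbers parted by spaces: the shift along the tool's x, y, z normalised to -1 to 1, where 1 is 300 mm, then the turn, a rotation vector about the tool's x, y, z normalised to -1 to 1, where 1 is 0.5 rad, then the opening in per cent of the stroke, from 0 (shut) to 100 (fully open). A call has 1 to 8 rows; each row is the pose to reach, as a shift and turn from the pose commanded when the call began, along the tool's axes at that moment; what a row does not reach only later rows make up. A row lasts 1/8 s, in which the tool goes at most 62.5 mm and 10.7 degrees, less where a joint would pass 70% of its speed; a pose out of reach is approached as far as the arm can. A call with a number of a shift or a turn outside -1 to 1 is refused whole. A call with a gripper value outside its range is refused whole. The fingers move at their own pace and stop on an object; the grip force is fixed at half the most. Time passes only in rows, so rows that repeat a pose let the fingers close. It gives the time, the measured TCP pose, the force, the opening and the grip force at its end, in the units of the state.
- manip.state(): the state, without advancing time (a new reading comes with each control period).
- vision.get_image(name): name is "side" or "top"; returns a dict with "img" (400x640x3 uint8, red, green, blue), "depth" (400x640 float32, m along the optical axis (not along the pixel's ray), 0 where there is no reading), "mtx" (3x3 intrinsics, pixels), "rvec" (rotation vector, rad) and "tvec" (3), from world to camera coordinates, as OpenCV has them. Camera axes: x right, y down, z forward; pixel columns grow to the right and rows downward; lengths in m; the calibration is good to about 2 mm. A picture is of the moment at which its call begins.
- manip.hand_in(): hands the job in; it is judged then, once.
The state is a dict: "time": time; "joint_pos": joint angles; "qd": joint speeds; "effort": joint torques, N m; "position": TCP position; "eef_rot": TCP orientation; "contact_force": force on the tool from outside, world axes, zero at the start; "moment": the same for the moment, N m; "finger_gap": finger opening in m; "gripper_force": force on a finger pad.
Only numpy, scipy, OpenCV 4.12 (cv2) and the standard library are available. Lean on these libraries where they do the work, as an engineer would, in place of code of your own. Each camera call takes 0.05 s, during which the arm holds its last target. There are 200 camera calls.

## Working session

There is one attempt and no reset: what is moved stays moved. The work goes in short steps, Python scripts to look and compute and a tool call to move; the robot and the scene stay as the last step left them, time stands still between calls to the robot, and variables do not carry over. Pictures are saved under pics/ and viewed, at most 10 in all, crops included, and the job is handed in when it is done.

Besides the shell and the picture viewer there is one more tool, called after "Emit:" as name(argument=value, ...) on one line, values as JSON. send_rows: Moves the arm, as the interface text tells. Scaled input: -1 to 1 covers 300 mm each way for a shift and 0.5 rad each way for a turn. Its arguments: {"type":"object","properties":{"rows":{"type":"string"}},"required":["rows"]}

```bash
mkdir -p pics; cat > h.py <<'E'
import numpy as np, cv2
from scipy.spatial.transform import Rotation as R
from station import manip, vision
def grab(n):
    d=vision.get_image(n); d['R']=cv2.Rodrigues(np.array(d['rvec'],float))[0]; d['t']=np.array(d['tvec'],float).ravel(); d['K']=np.array(d['mtx'],float); return d
def cloud(d):
    z=d['depth'].astype(float); v,u=np.mgrid[:400,:640]; K=d['K']
    p=np.stack([(u-K[0,2])/K[0,0]*z,(v-K[1,2])/K[1,1]*z,z],-1)
    w=(p-d['t'])@d['R']; w[z==0]=np.nan; return w
E
python3 - <<'E'
from h import *
s=manip.state(); print(s)
for n in ('side','top'):
    d=grab(n); cv2.imwrite(f'pics/{n}1.png',cv2.resize(d['img'][...,::-1],(800,500),interpolation=cv2.INTER_CUBIC))
    np.savez(f'{n}1.npz',**d); print(n,d['K'].tolist(),(-d['R'].T@d['t']).round(3),d['R'][2].round(3))
E
```

```text
{'time': 0.0, 'joint_pos': array([-1.39151817e+00,  2.07388105e-01,  1.54295395e+00,  3.11508089e-07,
        1.39349669e+00, -1.50495781e-01]), 'qd': array([-0.00021939, -0.00073282,  0.00124552,  0.001398  ,  0.00010798,
        0.00195725]), 'effort': array([-1.43833227e-04, -3.70882702e+01, -2.81416368e+01,  6.96496689e-02,
        3.58067919e-02, -1.85412719e-04]), 'position': array([ 0.18604554, -0.54320312,  0.19960895]), 'eef_rot': array([ 9.86436297e-01,  1.64140701e-01, -1.60080912e-05, -1.12292847e-03]), 'contact_force': array([ 0.13766216, -0.04601526, -0.92910682]), 'moment': array([-0.00687121, -0.03003617,  0.00929013]), 'gripper_force': 0.0, 'finger_gap': 0.09380304475771595}
side [[400.3399236814792, 0.0, 324.04846300433934], [0.0, 400.3399236814792, 192.52211368475685], [0.0, 0.0, 1.0]] [ 0.343 -0.441  0.912] [ 0.132  0.583 -0.802]
top [[391.897123205548, 0.0, 318.4209959859024], [0.0, 391.897123205548, 198.8257259080122], [0.0, 0.0, 1.0]] [0.302 0.131 0.991] [ 0.159  0.013 -0.987]
```

View pics/side1.png

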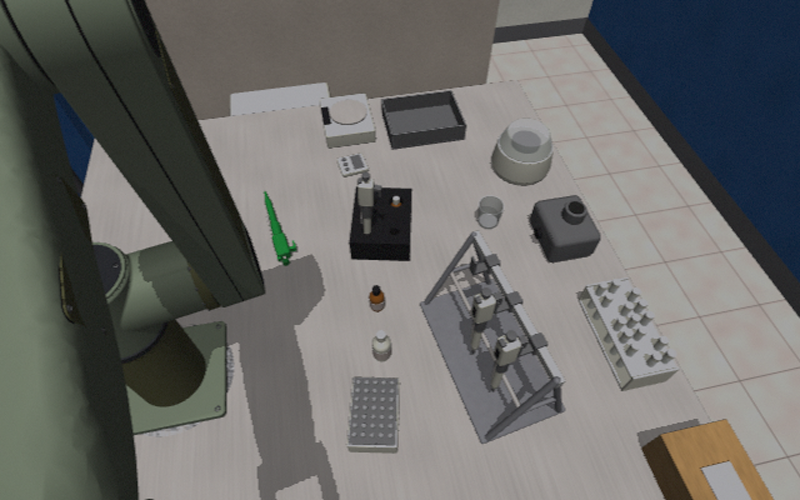

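View pics/top1.png

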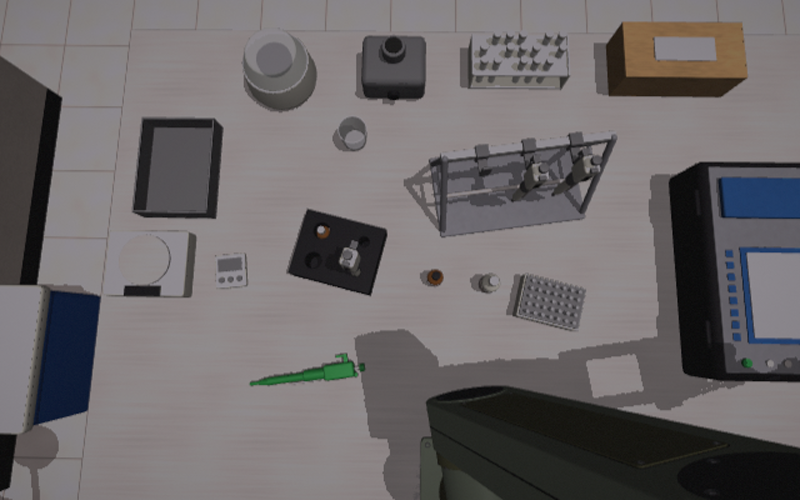

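Side view: the pipette stands in the block at (365,195) and the free hanger is at about (483,262). Top view: the pipette is at (349,258), the free hanger at (483,155), and the occupied hangers at (535,175) and (585,165). Next I measure these from the depth clouds.

```bash
cat > m.py <<'E'
from h import *
D={n:dict(np.load(f'{n}1.npz')) for n in('side','top')}
W={n:cloud(D[n]) for n in D}
for n,(u,v) in {'top':(340,250),'side':(380,225)}.items():
    w=W[n]; s=1.25
    print(n,'pip',w[int(258/s) if n=='top' else int(180/s),int(349/s) if n=='top' else int(366/s)])
    # block top: black at z~.062
    g=D[n]['img'].max(-1)
    box=np.zeros((400,640),bool)
    if n=='top': box[160:240,225:315]=1
    else: box[145:212,275:335]=1
    m=box&(abs(w[...,2]-.062)<.006)&(g<70)
    r=cv2.minAreaRect(w[m][:,:2].astype(np.float32)); print(n,'block',m.sum(),r,np.median(w[m][:,2]))
    # pipette pts
    m=box&(w[...,2]>.09); 
    if n=='side': m=np.zeros_like(m); m[130:195,275:335]=1; m&=w[...,2]>.09
    P=w[m]; 
    for a in np.arange(.09,.26,.01):
        q=P[(P[:,2]>=a)&(P[:,2]<a+.01)]
        if len(q): print(n,round(a,2),len(q),q[:,:2].mean(0).round(4),q[:,:2].min(0).round(4),q[:,:2].max(0).round(4))
    # stand region
    box=np.zeros((400,640),bool)
    if n=='top': box[95:195,335:500]=1
    else: box[180:355,335:460]=1
    m=box&(w[...,2]>.15); print(n,'stand hi',w[m].min(0),w[m].max(0))
    m=box&(w[...,2]<.03)&(w[...,2]>.002)&(D[n]['img'].max(-1)<150); print('base',m.sum(),cv2.minAreaRect(w[m][:,:2].astype(np.float32)),np.median(w[m][:,2]))
for n,b in {'top':(85,240,200,500),'side':(120,360,270,460)}.items():
    c=D[n]['img'][b[0]:b[1],b[2]:b[3],::-1]; f=min(800/c.shape[1],600/c.shape[0]); cv2.imwrite(f'pics/{n}_crop.png',cv2.resize(c,None,fx=f,fy=f,interpolation=cv2.INTER_CUBIC)); print(n,f)
E
python3 m.py
```

```text
top pip [0.40930424 0.21815994 0.23232333]
top block 2883 ((0.44739073514938354, 0.26177269220352173), (0.16159997880458832, 0.1282380074262619), 76.10020446777344) 0.0618252431670313
top 0.09 3 [0.4026 0.2216] [0.3986 0.2173] [0.406  0.2261]
top 0.1 1 [0.3997 0.225 ] [0.3997 0.225 ] [0.3997 0.225 ]
top 0.11 2 [0.3999 0.2253] [0.3988 0.2242] [0.4011 0.2264]
top 0.12 7 [0.4049 0.2163] [0.3999 0.2119] [0.4111 0.2253]
top 0.13 4 [0.4062 0.2163] [0.3991 0.2117] [0.4127 0.2268]
top 0.15 2 [0.4091 0.2166] [0.398  0.2074] [0.4202 0.2258]
top 0.16 9 [0.405  0.2138] [0.3976 0.2085] [0.4145 0.2333]
top 0.17 13 [0.4051 0.2159] [0.3965 0.208 ] [0.4361 0.2289]
top 0.18 19 [0.4072 0.2153] [0.3972 0.2069] [0.4397 0.2338]
top 0.19 28 [0.4169 0.2171] [0.3976 0.2077] [0.4412 0.2364]
top 0.2 60 [0.4239 0.2161] [0.3971 0.2069] [0.443  0.2368]
top 0.21 107 [0.4118 0.221 ] [0.3983 0.2087] [0.4286 0.2349]
top 0.22 3 [0.4077 0.2176] [0.403  0.2148] [0.412  0.2193]
top 0.23 50 [0.4144 0.2214] [0.4073 0.2143] [0.4214 0.2283]
top stand hi [ 0.53609991 -0.22605601  0.15015168] [0.63760126 0.07433729 0.26882651]
[... 795 characters left out ...]
] [0.4261 0.2164]
side 0.17 40 [0.4126 0.2106] [0.3965 0.2056] [0.4408 0.2182]
side 0.18 40 [0.4142 0.2101] [0.3972 0.2056] [0.4409 0.2156]
side 0.19 60 [0.4226 0.2102] [0.3978 0.2041] [0.4422 0.219 ]
side 0.2 69 [0.4181 0.213 ] [0.3983 0.2057] [0.4427 0.2291]
side 0.21 61 [0.4114 0.2187] [0.3978 0.2067] [0.4271 0.2307]
side 0.22 17 [0.4143 0.2159] [0.4076 0.2129] [0.4221 0.2194]
side 0.23 23 [0.4144 0.22  ] [0.4084 0.2125] [0.4206 0.2278]
side stand hi [ 0.53619116 -0.22808748  0.15035781] [0.6433301  0.07383506 0.26774359]
base 6108 ((0.6276155114173889, -0.005880832672119141), (0.5002521276473999, 0.3034535050392151), 64.25149536132812) 0.007224623519436419
top 2.6666666666666665
side 2.5
```

View pics/top_crop.png

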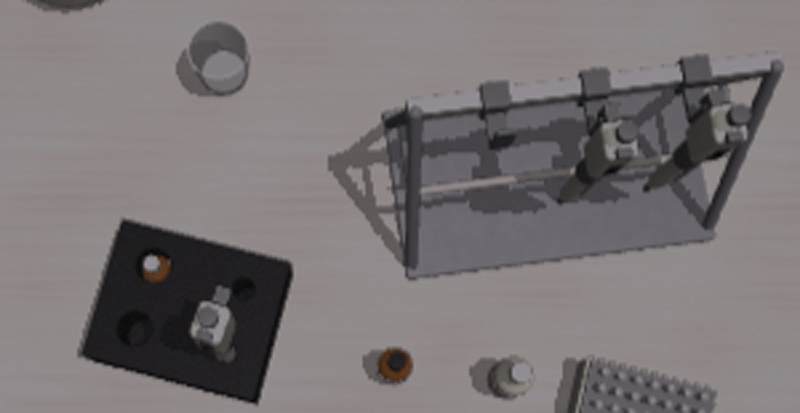

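View pics/side_crop.png

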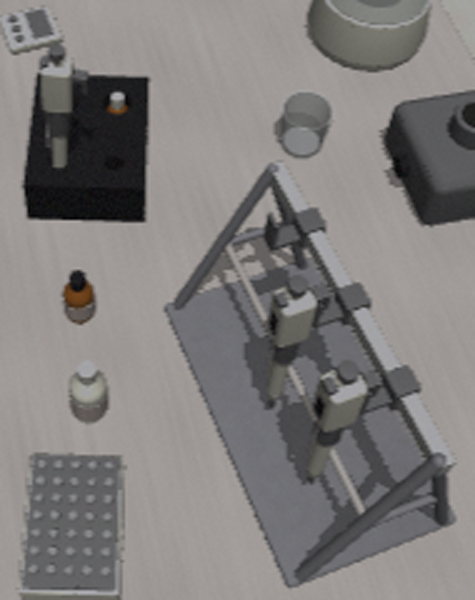

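Crops: block pipette with its hook pointing up and right, to (222,293) in the top crop. The free hanger's dark lip tip is at (500,140) in the top crop and (272,232) in the side crop. The block's well position predicts (0.407, 0.2245), which matches the pipette. Now the orientation of the handle and the hanger.

```bash
cat > m2.py <<'E'
from h import *
D={n:dict(np.load(f'{n}1.npz')) for n in('side','top')}
W={n:cloud(D[n]) for n in D}
A=np.concatenate([w.reshape(-1,3) for w in W.values()]); A=A[~np.isnan(A[:,0])]
def sel(x0,x1,y0,y1,z0,z1,P=A): return P[(P[:,0]>x0)&(P[:,0]<x1)&(P[:,1]>y0)&(P[:,1]<y1)&(P[:,2]>z0)&(P[:,2]<z1)]
ang=lambda r: (r[2]+(90 if r[1][0]<r[1][1] else 0))
for n in W:
    P=W[n].reshape(-1,3)
    q=sel(.38,.432,.19,.25,.2085,.218,P); r=cv2.minAreaRect(q[:,:2].astype(np.float32)); print(n,'handle top',len(q),r,ang(r),np.median(q[:,2]))
    q=sel(.38,.432,.19,.25,.226,.24,P); print('button',q.mean(0).round(4),q.max(0)[2])
    q=sel(.429,.46,.19,.25,.15,.206,P); print('hook',len(q),q.mean(0).round(4),q.min(0).round(4),q.max(0).round(4)); qq=q[q[:,2]>np.percentile(q[:,2],50)]; print(' top',qq.mean(0).round(4))
    # rail / hangers
    q=sel(.5,.68,-.24,.085,.15,.30,P)
    h,e=np.histogram(q[:,2],bins=np.arange(.15,.3,.01)); print('z hist',h)
    q=sel(.5,.68,-.24,.085,.253,.272,P); r=cv2.minAreaRect(q[:,:2].astype(np.float32)); print('z>.253',r)
    q=sel(.5,.7,-.3,.1,.003,.012,P); r=cv2.minAreaRect(q[:,:2].astype(np.float32)); print('base',len(q),r)
P=W['top'].reshape(-1,3)
for n in W:
    q=sel(.53,.65,-.02,.08,.17,.28,W[n].reshape(-1,3)); q=q[np.argsort(q[:,0])]; print(n,len(q)); print(q[::max(1,len(q)//70)].round(4).tolist())
E
python3 m2.py
```

```text
side handle top 81 ((0.41334864497184753, 0.218504399061203), (0.022780926898121834, 0.03141745552420616), 84.95801544189453) 174.95801544189453 0.21121029455148346
button [0.4147 0.2189 0.2306] 0.23442381020818387
hook 44 [0.4364 0.2114 0.1958] [0.4291 0.2048 0.1776] [0.4427 0.2191 0.202 ]
 top [0.4362 0.2138 0.2004]
z hist [ 104  102   96  239  599 1116  124  139  235  171   81   67    0    0]
z>.253 ((0.5571314096450806, -0.12380678206682205), (0.015281248837709427, 0.09567631781101227), 8.283028602600098)
base 5703 ((0.5984586477279663, -0.09438654780387878), (0.19364991784095764, 0.38785386085510254), 1.1753977537155151)
top handle top 116 ((0.4139649569988251, 0.22200648486614227), (0.02553495764732361, 0.03083820641040802), 67.752197265625) 157.752197265625 0.2121297991128998
button [0.4142 0.2213 0.2323] 0.23593908305288772
hook 42 [0.4364 0.2141 0.1999] [0.4297 0.2078 0.179 ] [0.443  0.2225 0.2047]
 top [0.4371 0.215  0.2024]
z hist [  69   85   64  164  487 1148  109  116  219  163   77   63    0    0]
z>.253 ((0.5571208000183105, -0.12294112145900726), (0.01471002586185932
[... 3483 characters left out ...]
, [0.5926, 0.0441, 0.2014], [0.5932, -0.0126, 0.2014], [0.5935, 0.0611, 0.2043], [0.5937, -0.0108, 0.2], [0.594, 0.0527, 0.2032], [0.5943, 0.0275, 0.2032], [0.5944, 0.0337, 0.2026], [0.5947, -0.0176, 0.1852], [0.5951, -0.0032, 0.2077], [0.5959, 0.0527, 0.2039], [0.5964, 0.0568, 0.2025], [0.5966, 0.04, 0.2025], [0.5969, -0.0123, 0.2032], [0.5975, 0.0029, 0.2072], [0.598, 0.011, 0.2055], [0.5988, 0.017, 0.2031], [0.5992, 0.021, 0.2021], [0.5998, 0.025, 0.2003], [0.6002, 0.0193, 0.2051], [0.6013, 0.021, 0.2023], [0.6017, 0.0293, 0.2009], [0.6022, 0.0152, 0.2058], [0.6037, -0.0083, 0.2027], [0.6042, 0.0132, 0.2065], [0.6058, -0.0167, 0.2032], [0.6067, -0.0015, 0.2061], [0.6089, -0.0036, 0.2061]]
```

```bash
cat > fit.py <<'E'
from h import *
from scipy.optimize import least_squares
def box(p,lo,hi):
    c=(np.array(lo)+hi)/2; q=abs(p-c)-(np.array(hi)-lo)/2
    return np.linalg.norm(np.maximum(q,0),axis=1)+np.minimum(q.max(1),0)
def cyl(p,r,a,b):
    q=np.stack([np.hypot(p[:,0],p[:,1])-r,abs(p[:,2]-(a+b)/2)-(b-a)/2],1)
    return np.linalg.norm(np.maximum(q,0),axis=1)+np.minimum(q.max(1),0)
def sdf(p,h):
    return np.min([cyl(p,.008,.034,.108),cyl(p,.0115,.108,.148),box(p,[-.015,-.013,.145],[.015,.013,.205]),cyl(p,.008,.205,.225),
      box(p,[.015,-.006,h],[.030,.006,h+.008]),box(p,[.025,-.006,h-.014],[.030,.006,h+.008])],0)
def fitpip(P,x0):
    f=lambda v: sdf(R.from_euler('ZYX',[v[3],v[4],v[5]]).inv().apply(P-np.array(v[:3])),v[6])
    return least_squares(f,x0,loss='soft_l1',f_scale=.0015,x_scale=[.01,.01,.01,.1,.05,.05,.01],diff_step=1e-4)
def grip(v): return np.array(v[:3])+R.from_euler('ZYX',v[3:6]).apply([0,0,.185])
E
cat > m3.py <<'E'
from fit import *
for n in('top','side'):
    d=dict(np.load(f'{n}1.npz')); P=cloud(d).reshape(-1,3); P=P[~np.isnan(P[:,0])]
    q=P[(abs(P[:,0]-.415)<.04)&(abs(P[:,1]-.215)<.035)&(P[:,2]>.085)]
    for y0 in(-.1,-.4):
        r=fitpip(q,[.407,.224,.008,y0,.03,0.01,.186]); v=r.x
        print(n,len(q),'cost',r.cost.round(6),v.round(4),'grip',grip(v).round(4),'yawdeg',np.rad2deg(v[3]).round(1))
    m=(P[:,0]>.53)&(P[:,0]<.66)&(P[:,1]>-.24)&(P[:,1]<.06)&(abs(P[:,2]-.2025)<.003)&(abs(P[:,0]-(.597-.13*(P[:,1]-0.03)))<.03)
    q=P[m]; L=cv2.fitLine(q[:,:2].astype(np.float32),cv2.DIST_HUBER,0,.01,.01).ravel(); print('rail',m.sum(),L, 'stand yaw deg',np.rad2deg(np.arctan2(L[1],L[0]))-90)
    m=(P[:,0]>.553)&(P[:,0]<.568)&(abs(P[:,1])<.02)&(P[:,2]>.198)&(P[:,2]<.24)
    q=P[m]; print('lip',m.sum(),q.mean(0).round(4),q.min(0).round(4),q.max(0).round(4))
    t=q[q[:,2]>.221]; print('lip top',len(t),t.mean(0).round(4),t.min(0).round(4),t.max(0).round(4))
    L=cv2.fitLine(q[:,:2].astype(np.float32),cv2.DIST_HUBER,0,.01,.01).ravel(); print('  line',np.rad2deg(np.arctan2(L[1],L[0])))
E
python3 m3.py
```

```text
top 309 cost 0.000207 [ 0.4045  0.227   0.0081 -0.3008  0.0547  0.0084  0.1874] grip [0.4137 0.2225 0.1928] yawdeg -17.2
top 309 cost 0.000207 [ 0.4045  0.2269  0.0081 -0.3041  0.0546  0.008   0.1873] grip [0.4137 0.2225 0.1928] yawdeg -17.4
rail 772 [ 0.14338465 -0.98966706  0.6098817  -0.08323012] stand yaw deg -171.75626
lip 48 [ 0.5607 -0.001   0.215 ] [ 0.5587 -0.0091  0.1985] [0.5642 0.0069 0.2273]
lip top 19 [ 0.5613 -0.0012  0.224 ] [ 0.5587 -0.0082  0.2214] [0.5642 0.0066 0.2273]
  line -82.778244
side 484 cost 0.000299 [ 4.065e-01  2.248e-01  6.600e-03 -3.355e-01  4.010e-02  3.000e-04
  1.867e-01] grip [0.4135 0.2223 0.1915] yawdeg -19.2
side 484 cost 0.000299 [ 4.065e-01  2.248e-01  6.600e-03 -3.355e-01  4.010e-02  3.000e-04
  1.867e-01] grip [0.4135 0.2223 0.1915] yawdeg -19.2
rail 826 [ 0.14340742 -0.9896637   0.61163074 -0.09675905] stand yaw deg -171.75493
lip 49 [ 0.5609 -0.0032  0.2139] [ 0.5589 -0.0101  0.1997] [0.5648 0.0065 0.2261]
lip top 11 [ 0.5618 -0.0017  0.2233] [ 0.5602 -0.0074  0.2213] [0.5633 0.0063 0.2261]
  line -80.12873
```

Both views agree to about 1–2 mm:

| Item | Value |
|---|---|
| Grip point | (0.4136, 0.2224, 0.192) |
| Pipette yaw | about -18.3° |
| Pipette lean | about 2.6° towards the hook |
| Seat | (0.562, -0.0015, 0.225) |
| Stand yaw | +8.24° |

These fit the sizes and heights in the text. Now the move helper.

```bash
cat > go.py <<'E'
import sys
from h import *
def go(p,yaw,pitch=0,roll=0):
    """relative move (normalised) so that held pipette frame has yaw,pitch,roll and TCP at p"""
    s=manip.state(); R0=R.from_quat(s['eef_rot']); T=R.from_euler('ZYX',[yaw,pitch,roll])*R.from_euler('x',np.pi)
    d=R0.inv().apply(np.array(p)-s['position'])/.3; r=(R0.inv()*T).as_rotvec()/.5
    print('t',round(s['time'],2),'pos',s['position'].round(4),'ypr',(R0*R.from_euler('x',np.pi)).as_euler('ZYX').round(4),'F',s['contact_force'].round(2),'gap',round(s['finger_gap'],4))
    print('shift',d.round(4),'turn',r.round(4))
if __name__=='__main__': a=list(map(float,sys.argv[1:])); go(a[:3],*a[3:])
E
python3 go.py .38 -.25 .37 0.0; python3 go.py .4136 .2224 .34 -.319 .045
```

```text
t 0.1 pos [ 0.1861 -0.5433  0.1997] ypr [ 3.298e-01 -3.000e-04  2.100e-03] F [-0.25  1.13  0.57] gap 0.0941
shift [ 0.9284 -0.7168 -0.5659] turn [-0.0042  0.      0.6596]
t 0.1 pos [ 0.1861 -0.5433  0.1997] ypr [ 3.298e-01 -3.000e-04  2.100e-03] F [-0.25  1.13  0.57] gap 0.0941
shift [ 1.5443 -2.1701 -0.4627] turn [ 0.025  -0.0861  1.2974]
```

Emit:
send_rows(rows="0.1 -0.08 -0.2 0 0 0.1 70;0.25 -0.18 -0.35 0 0 0.2 70;0.4 -0.3 -0.5 0 0 0.3 70;0.55 -0.4 -0.566 0 0 0.4 70;0.7 -0.52 -0.566 0 0 0.5 70;0.83 -0.63 -0.566 0 0 0.6 70;0.928 -0.717 -0.566 0 0 0.66 70;0.928 -0.717 -0.566 0 0 0.66 70")

```text
time: 1.1
position: [0.3808, -0.248, 0.3705]
eef_rot: [1.0, 0.002, 0.0, -0.0]
contact_force: [0.2, 0.9, 1.5]
finger_gap: 0.0657
gripper_force: 0.0
```

```bash
python3 go.py .41 .02 .35 -.319 .045
```

```text
t 1.1 pos [ 0.3808 -0.248   0.3705] ypr [ 0.005  -0.0001  0.0004] F [0.19 0.86 1.49] gap 0.0657
shift [ 0.1016 -0.8927  0.0685] turn [ 0.0138 -0.0893  0.6478]
```

Emit:
send_rows(rows="0.02 -0.15 0.01 0 0 0.1 70;0.03 -0.3 0.02 0 -0.02 0.2 70;0.05 -0.45 0.04 0 -0.04 0.3 70;0.07 -0.6 0.05 0 -0.06 0.4 70;0.09 -0.75 0.06 0.01 -0.08 0.5 70;0.1 -0.85 0.068 0.013 -0.089 0.6 70;0.102 -0.893 0.068 0.014 -0.089 0.648 70;0.102 -0.893 0.068 0.014 -0.089 0.648 70")

```text
time: 2.1
position: [0.4105, 0.0172, 0.3497]
eef_rot: [0.987, -0.161, -0.023, -0.003]
contact_force: [-0.0, -0.0, -0.2]
finger_gap: 0.0658
gripper_force: 0.0
```

```bash
python3 go.py .4206 .2202 .32 -.319 .045
```

```text
t 2.1 pos [0.4105 0.0172 0.3497] ypr [-0.3233  0.0457 -0.0009] F [-0.01 -0.01 -0.15] gap 0.0658
shift [-0.1785 -0.6523  0.1066] turn [ 0.0014  0.0013 -0.0086]
```

Emit:
send_rows(rows="-0.03 -0.15 0.02 0 0 0 70;-0.06 -0.3 0.04 0 0 0 70;-0.1 -0.45 0.07 0 0 0 70;-0.14 -0.57 0.09 0 0 0 70;-0.178 -0.652 0.107 0 0 -0.009 70;-0.178 -0.652 0.107 0 0 -0.009 70;-0.178 -0.652 0.107 0 0 -0.009 70")

```text
time: 2.98
position: [0.4215, 0.219, 0.3204]
eef_rot: [0.987, -0.16, -0.022, -0.003]
contact_force: [-0.3, 0.2, -0.4]
finger_gap: 0.0658
gripper_force: 0.0
```

```bash
python3 go.py .4136 .2224 .192 -.319 .045; python3 - <<'E'
from h import *
for n in('top','side'):
    d=grab(n); np.savez(f'{n}2.npz',**d)
    c=d['img'][130:240,210:350,::-1] if n=='top' else d['img'][90:215,250:370,::-1]
    cv2.imwrite(f'pics/{n}2.png',cv2.resize(c,None,fx=4,fy=4,interpolation=cv2.INTER_CUBIC))
a=cv2.imread('pics/top2.png');b=cv2.imread('pics/side2.png');h=max(a.shape[0],b.shape[0]); w=a.shape[1]+b.shape[1]; o=np.zeros((h,w,3),np.uint8);o[:a.shape[0],:a.shape[1]]=a;o[:b.shape[0],a.shape[1]:]=b
cv2.imwrite('pics/both2.png',cv2.resize(o,None,fx=min(800/w,1),fy=min(800/w,1)))
E
```

```text
t 2.98 pos [0.4215 0.219  0.3204] ypr [-0.3211  0.0445 -0.0009] F [-0.34  0.18 -0.37] gap 0.0658
shift [-0.0096 -0.0028  0.4287] turn [ 0.0016 -0.0009 -0.0042]
```

View pics/both2.png

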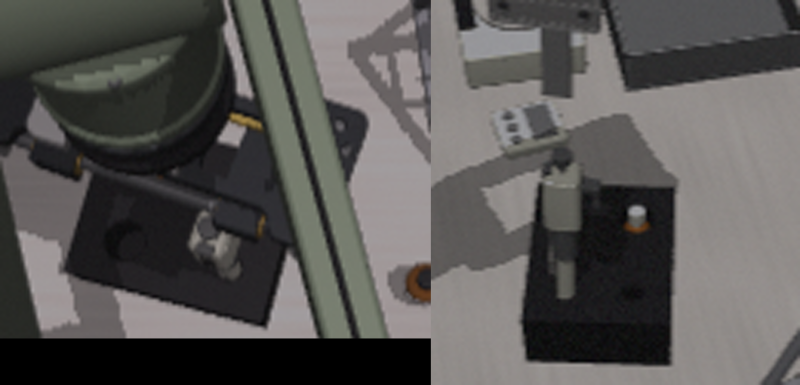

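The fingers are above the pipette and the grasp geometry is plausible (right half: finger at (557,75), pipette at (562,200)). Going down and gripping.

Emit:
send_rows(rows="-0.01 -0.003 0.1 0 0 -0.004 70;-0.01 -0.003 0.2 0 0 -0.004 70;-0.01 -0.003 0.3 0 0 -0.004 70;-0.01 -0.003 0.38 0 0 -0.004 70;-0.01 -0.003 0.429 0 0 -0.004 70;-0.01 -0.003 0.429 0 0 -0.004 70;-0.01 -0.003 0.429 0 0 -0.004 70")

```text
time: 3.95
position: [0.4139, 0.224, 0.1931]
eef_rot: [0.987, -0.158, -0.021, -0.004]
contact_force: [0.7, -0.4, -1.0]
finger_gap: 0.0658
gripper_force: 0.0
```

```bash
python3 go.py .4136 .2224 .192 -.319 .045; python3 - <<'E'
from fit import *
d=grab('side'); P=cloud(d).reshape(-1,3); P=P[~np.isnan(P[:,0])]
q=P[(abs(P[:,0]-.413)<.045)&(abs(P[:,1]-.218)<.075)&(P[:,2]>.16)]
c=d['img'][80:215,240:380,::-1]; cv2.imwrite('pics/s3.png',cv2.resize(c,None,fx=4,fy=4,interpolation=cv2.INTER_CUBIC))
E
```

```text
t 3.95 pos [0.4139 0.224  0.1931] ypr [-0.3181  0.0431  0.0012] F [ 0.66 -0.42 -1.02] gap 0.0658
shift [0.0009 0.0055 0.0038] turn [-0.0024 -0.0039  0.0018]
```

View pics/s3.png

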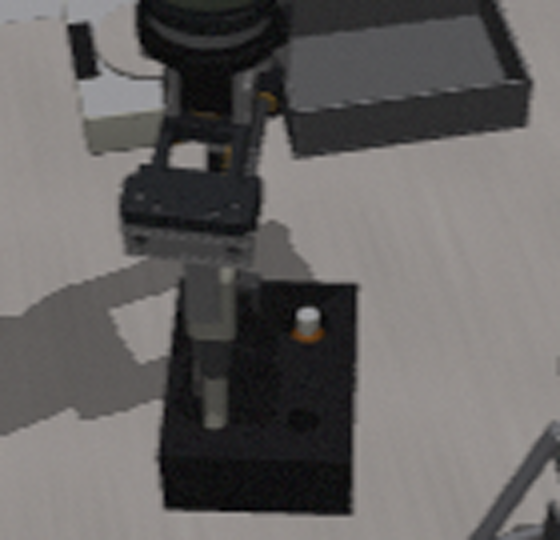

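The fingers stand on either side of the upper handle at (205,290), well centred. Closing, then drawing straight up.

Emit:
send_rows(rows="0 0.005 0.003 0 0 0 50;0 0.005 0.003 0 0 0 30;0 0.005 0.003 0 0 0 15;0 0.005 0.003 0 0 0 10;0 0.005 0.003 0 0 0 10;0 0.005 0.003 0 0 0 10;0 0.005 0.003 0 0 0 10;0 0.005 0.003 0 0 0 10")

```text
time: 5.0
position: [0.4124, 0.2226, 0.1911]
eef_rot: [0.987, -0.158, -0.022, -0.004]
contact_force: [-0.3, 0.0, 0.5]
finger_gap: 0.0257
gripper_force: 30.0
```

```bash
python3 go.py .4139 .2224 .313 -.319 .045
```

```text
t 5.0 pos [0.4124 0.2226 0.1911] ypr [-3.178e-01  4.490e-02  1.000e-04] F [-0.27  0.02  0.47] gap 0.0257
shift [-0.0134 -0.0009 -0.4061] turn [-0.0001 -0.0003  0.0025]
```

Emit:
send_rows(rows="-0.002 0 -0.04 0 0 0 10;-0.004 0 -0.09 0 0 0 10;-0.007 0 -0.15 0 0 0 10;-0.01 0 -0.22 0 0 0 10;-0.013 0 -0.29 0 0 0 10;-0.016 0 -0.36 0 0 0 10;-0.018 0 -0.406 0 0 0 10;-0.018 0 -0.406 0 0 0 10")

```text
time: 6.0
position: [0.4133, 0.2228, 0.3147]
eef_rot: [0.987, -0.158, -0.021, -0.004]
contact_force: [-0.2, -0.3, -1.5]
finger_gap: 0.0257
gripper_force: 30.0
```

```bash
python3 go.py .44 .10 .33 -.1 0 0; python3 go.py .44 -.019 .33 .144 0 0
```

```text
t 6.0 pos [0.4133 0.2228 0.3147] ypr [-0.3177  0.0421  0.0019] F [-0.19 -0.35 -1.52] gap 0.0257
shift [ 0.2101  0.3609 -0.0605] turn [-0.013   0.0834 -0.4354]
t 6.0 pos [0.4133 0.2228 0.3147] ypr [-0.3177  0.0421  0.0019] F [-0.19 -0.35 -1.52] gap 0.0257
shift [ 0.3339  0.7377 -0.0664] turn [-0.0232  0.0818 -0.9233]
```

Emit:
send_rows(rows="0.04 0.08 -0.02 0 0.01 -0.1 10;0.09 0.18 -0.04 0 0.03 -0.22 10;0.14 0.3 -0.06 -0.01 0.05 -0.36 10;0.19 0.42 -0.066 -0.01 0.06 -0.5 10;0.24 0.54 -0.066 -0.02 0.07 -0.64 10;0.29 0.65 -0.066 -0.02 0.08 -0.78 10;0.334 0.738 -0.066 -0.023 0.082 -0.923 10;0.334 0.738 -0.066 -0.023 0.082 -0.923 10")

```text
time: 7.0
position: [0.4387, -0.0205, 0.3271]
eef_rot: [0.998, 0.07, -0.003, -0.0]
contact_force: [-0.2, 0.4, -0.2]
finger_gap: 0.0258
gripper_force: 30.0
```

Emit:
send_rows(rows="0 0 0 0 0 0 10;0 0 0 0 0 0 10")

```text
time: 7.25
position: [0.439, -0.0183, 0.3281]
eef_rot: [0.997, 0.072, -0.002, 0.0]
contact_force: [0.2, 0.4, -1.1]
finger_gap: 0.026
gripper_force: 30.0
```

```bash
cat > chk.py <<'E'
from fit import *
import sys
s=manip.state(); tcp=s['position']; y=(R.from_quat(s['eef_rot'])*R.from_euler('x',np.pi)).as_euler('ZYX')
out=[]
for n in('top','side'):
    d=grab(n); np.savez(f'{n}_{sys.argv[1]}.npz',**d); P=cloud(d).reshape(-1,3); P=P[~np.isnan(P[:,0])]
    Q=R.from_euler('ZYX',y).inv().apply(P-tcp)
    m=(Q[:,0]>-.03)&(Q[:,0]<.045)&(abs(Q[:,1])<.012)&(Q[:,2]<.013)&(Q[:,2]>-.16)|(abs(Q[:,0]-.024)<.014)&(abs(Q[:,1])<.015)&(abs(Q[:,2])<.03)
    r=fitpip(P[m],[*(tcp-R.from_euler('ZYX',y).apply([0,0,.185])),*y,.187]); v=r.x
    print(n,m.sum(),r.cost.round(6),v.round(4),'grip',grip(v).round(4))
    c=d['img'][90:290,240:480,::-1]; out.append(cv2.resize(c,(400,333),interpolation=cv2.INTER_CUBIC))
cv2.imwrite(f'pics/chk_{sys.argv[1]}.png',np.hstack(out))
E
python3 chk.py a; python3 go.py .5224 -.0073 .292 .144 0 0
```

```text
top 82 2.7e-05 [ 0.4425 -0.0173  0.1456  0.1588 -0.0267  0.0139  0.187 ] grip [ 0.438  -0.0206  0.3305]
side 358 0.000132 [ 0.4412 -0.0185  0.1392  0.1213 -0.0074 -0.0067  0.187 ] grip [ 0.4397 -0.0174  0.3242]
t 7.35 pos [ 0.4392 -0.0184  0.3283] ypr [ 0.1452  0.0032 -0.0002] F [-0.43 -0.25 -1.37] gap 0.0256
shift [0.2803 0.0034 0.12  ] turn [0.0004 0.0064 0.0023]
```

View pics/chk_a.png

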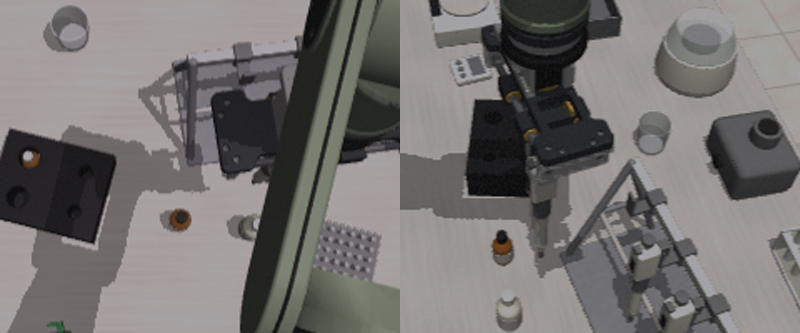

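Left: the block well is now empty and everything else is undisturbed. Right: the pipette hangs vertically from the fingers at (541,200), and the camera fit agrees with the TCP within 1–2 mm. Moving over the lip.

Emit:
send_rows(rows="0.04 0 0 0 0 0 10;0.1 0 0.02 0 0.006 0 10;0.16 0 0.05 0 0.006 0 10;0.22 0 0.08 0 0.006 0 10;0.27 0 0.11 0 0.006 0 10;0.32 0 0.14 0 0.006 0 10;0.347 0.003 0.16 0 0.006 0.002 10;0.347 0.003 0.16 0 0.006 0.002 10")

```text
time: 8.35
position: [0.5422, -0.0053, 0.2791]
eef_rot: [0.997, 0.071, -0.001, 0.0]
contact_force: [0.4, -0.1, 0.1]
finger_gap: 0.0257
gripper_force: 30.0
```

Emit:
send_rows(rows="0 0 0 0 0 0 10;0 0 0 0 0 0 10")

```text
time: 8.6
position: [0.5422, -0.0054, 0.2806]
eef_rot: [0.997, 0.071, 0.0, 0.0]
contact_force: [-0.6, 0.0, -0.5]
finger_gap: 0.0258
gripper_force: 30.0
```

```bash
python3 chk.py b; python3 go.py .5422 -.0044 .242 .144 0 0; python3 - <<'E'
import cv2,numpy as np
d=np.load('side_b.npz'); c=d['img'][140:260,330:470,::-1]; cv2.imwrite('pics/sb.png',cv2.resize(c,None,fx=4.5,fy=4.5,interpolation=cv2.INTER_CUBIC))
E
```

```text
top 3 0.0 [ 0.5818 -0.0068  0.0844  0.2475 -0.065  -0.202   0.187 ] grip [0.5613 0.0263 0.2652]
side 444 0.002278 [ 0.5495 -0.007   0.0849  0.0614 -0.0296 -0.018   0.187 ] grip [ 0.5439 -0.004   0.2698]
t 8.7 pos [ 0.5422 -0.0054  0.2805] ypr [ 0.1427 -0.0007 -0.0007] F [ 0.02  0.05 -0.64] gap 0.0257
shift [ 0.0004 -0.0034  0.1284] turn [ 0.0014 -0.0014 -0.0026]
```

View pics/sb.png

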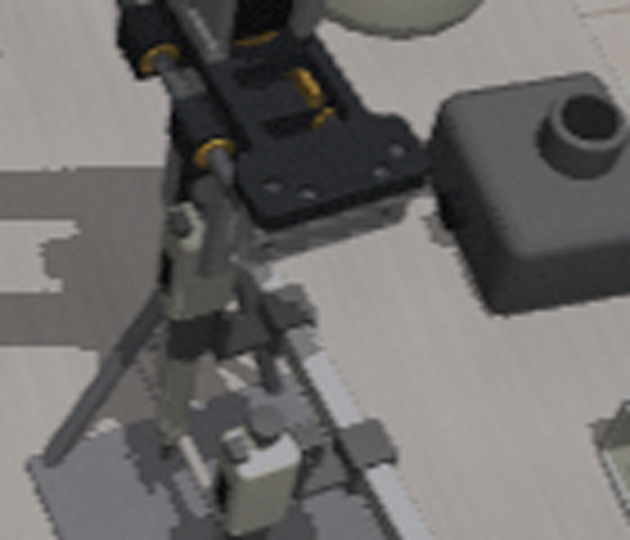

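The handle is at (190,260), directly in front of the free hanger's arm at (280,310). Lowering slowly and feeling for contact; if the hook's down-turned end struck the lip, contact would come near z≈0.237, and a true seat near 0.223.

Emit:
send_rows(rows="0 -0.003 0.03 0 0 0 10;0 -0.003 0.06 0 0 0 10;0 -0.003 0.09 0 0 0 10;0 -0.003 0.11 0 0 0 10;0 -0.003 0.12 0 0 0 10;0 -0.003 0.128 0 0 0 10")

```text
time: 9.45
position: [0.5422, -0.0045, 0.2415]
eef_rot: [0.997, 0.071, 0.0, 0.0]
contact_force: [-0.3, 0.4, -0.1]
finger_gap: 0.0258
gripper_force: 30.0
```

Emit:
send_rows(rows="0 0 0.006 0 0 0 10;0 0 0.012 0 0 0 10;0 0 0.018 0 0 0 10;0 0 0.018 0 0 0 10")

```text
time: 9.95
position: [0.542, -0.0044, 0.236]
eef_rot: [0.997, 0.071, -0.0, 0.0]
contact_force: [-0.1, -0.3, -0.9]
finger_gap: 0.0256
gripper_force: 30.0
```

Emit:
send_rows(rows="0 0 0.005 0 0 0 10;0 0 0.01 0 0 0 10;0 0 0.015 0 0 0 10;0 0 0.015 0 0 0 10")

```text
time: 10.45
position: [0.542, -0.0044, 0.2315]
eef_rot: [0.997, 0.071, -0.0, 0.0]
contact_force: [0.7, 0.2, -1.0]
finger_gap: 0.0259
gripper_force: 30.0
```

Emit:
send_rows(rows="0 0 0.004 0 0 0 10;0 0 0.008 0 0 0 10;0 0 0.012 0 0 0 10;0 0 0.012 0 0 0 10")

```text
time: 10.95
position: [0.542, -0.0044, 0.2279]
eef_rot: [0.997, 0.071, -0.0, 0.0]
contact_force: [0.1, 0.3, -1.3]
finger_gap: 0.0258
gripper_force: 30.0
```

Emit:
send_rows(rows="0 0 0.003 0 0 0 10;0 0 0.005 0 0 0 10;0 0 0.005 0 0 0 10")

```text
time: 11.32
position: [0.5421, -0.0044, 0.2265]
eef_rot: [0.997, 0.071, -0.0, 0.0]
contact_force: [-0.2, -0.4, -0.7]
finger_gap: 0.0255
gripper_force: 30.0
```

Emit:
send_rows(rows="0 0 0.003 0 0 0 10;0 0 0.005 0 0 0 10;0 0 0.005 0 0 0 10")

```text
time: 11.7
position: [0.5421, -0.0044, 0.225]
eef_rot: [0.997, 0.071, -0.0, 0.0]
contact_force: [0.4, 0.2, -1.6]
finger_gap: 0.0257
gripper_force: 30.0
```

Emit:
send_rows(rows="0 0 0.002 0 0 0 10;0 0 0.003 0 0 0 10;0 0 0.003 0 0 0 10")

```text
time: 12.08
position: [0.5421, -0.0044, 0.2241]
eef_rot: [0.997, 0.071, -0.0, 0.0]
contact_force: [-0.3, -0.5, -1.1]
finger_gap: 0.0255
gripper_force: 30.0
```

Emit:
send_rows(rows="0 0 0.002 0 0 0 10;0 0 0.003 0 0 0 10;0 0 0.003 0 0 0 10")

```text
time: 12.45
position: [0.5421, -0.0045, 0.2232]
eef_rot: [0.997, 0.071, -0.0, 0.0]
contact_force: [-0.0, -0.4, -0.2]
finger_gap: 0.0259
gripper_force: 30.0
```

Emit:
send_rows(rows="0 0 0.002 0 0 0 10;0 0 0.003 0 0 0 10;0 0 0.003 0 0 0 10")

```text
time: 12.82
position: [0.5421, -0.0045, 0.2223]
eef_rot: [0.997, 0.071, -0.0, 0.0]
contact_force: [-0.6, 0.8, -0.5]
finger_gap: 0.0256
gripper_force: 30.0
```

Emit:
send_rows(rows="0 0 0.002 0 0 0 10;0 0 0.003 0 0 0 10;0 0 0.003 0 0 0 10")

```text
time: 13.2
position: [0.5422, -0.0045, 0.2216]
eef_rot: [0.997, 0.071, 0.0, 0.0]
contact_force: [0.2, 0.1, -0.4]
finger_gap: 0.0256
gripper_force: 30.0
```

Emit:
send_rows(rows="0 0 0.001 0 0 0 10;0 0 0.002 0 0 0 10;0 0 0.002 0 0 0 10")

```text
time: 13.58
position: [0.5422, -0.0044, 0.2214]
eef_rot: [0.997, 0.071, 0.0, 0.0]
contact_force: [-1.5, -0.3, 3.9]
finger_gap: 0.0255
gripper_force: 30.0
```

Contact where a true seat should be, z≈0.2215. Building the pull in small steps.

Emit:
send_rows(rows="0 0 0.0005 0 0 0 10;0 0 0.001 0 0 0 10")

```text
time: 13.82
position: [0.5423, -0.0045, 0.2213]
eef_rot: [0.997, 0.071, 0.0, 0.0]
contact_force: [-3.2, 0.5, 6.5]
finger_gap: 0.0258
gripper_force: 30.0
```

Emit:
send_rows(rows="0 0 0 0 0 0 10;0 0 0 0 0 0 10;0 0 0 0 0 0 10")

```text
time: 14.2
position: [0.5422, -0.0045, 0.2213]
eef_rot: [0.997, 0.071, 0.0, 0.0]
contact_force: [-3.0, 0.3, 5.3]
finger_gap: 0.0258
gripper_force: 30.0
```

Emit:
send_rows(rows="0 0 0 0 0 0 10;0 0 0 0 0 0 10;0 0 0 0 0 0 10;0 0 0 0 0 0 10;0 0 0 0 0 0 10;0 0 0 0 0 0 10;0 0 0 0 0 0 10;0 0 0 0 0 0 10")

```text
time: 15.2
position: [0.5422, -0.0045, 0.2213]
eef_rot: [0.997, 0.071, 0.0, 0.0]
contact_force: [-2.6, 0.2, 5.9]
finger_gap: 0.0257
gripper_force: 30.0
```

Emit:
send_rows(rows="0 0 0.0007 0 0 0 10;0 0 0.0007 0 0 0 10;0 0 0.0007 0 0 0 10")

```text
time: 15.58
position: [0.5423, -0.0045, 0.2213]
eef_rot: [0.997, 0.071, 0.0, 0.0]
contact_force: [-2.9, 0.7, 7.1]
finger_gap: 0.0256
gripper_force: 30.0
```

Emit:
send_rows(rows="0 0 0 0 0 0 10;0 0 0 0 0 0 10;0 0 0 0 0 0 10;0 0 0 0 0 0 10;0 0 0 0 0 0 10;0 0 0 0 0 0 10;0 0 0 0 0 0 10")

```text
time: 16.45
position: [0.5422, -0.0045, 0.2213]
eef_rot: [0.997, 0.071, 0.0, 0.0]
contact_force: [-1.8, -0.2, 6.4]
finger_gap: 0.0256
gripper_force: 30.0
```

```bash
python3 -c "
from h import *
m=[]
for i in range(8):
    s=manip.state(); m.append(s['contact_force']); vision.get_image('side')
print(np.mean(m,0),np.std(m,0))"; python3 chk.py c
```

```text
[-2.4606843   0.41433724  6.45167865] [0.39933503 0.52436291 0.35569068]
top 0 0.0 [ 5.424e-01 -4.600e-03  3.630e-02  1.430e-01 -5.000e-04 -7.000e-04
  1.870e-01] grip [ 0.5423 -0.0045  0.2213]
side 306 0.00042 [ 0.5475 -0.005   0.0294  0.2393 -0.0212 -0.0121 -0.3879] grip [ 0.5432 -0.0038  0.2144]
```

Pull confirmed at about 6.5 N on the sensor, 7–8 N on the hanger with the pipette's weight added, for over 2 s. Unloading, then releasing gently.

Emit:
send_rows(rows="0 0 -0.001 0 0 0 10;0 0 -0.002 0 0 0 10;0 0 -0.0025 0 0 0 10;0 0 -0.0025 0 0 0 10")

```text
time: 17.45
position: [0.5422, -0.0045, 0.2213]
eef_rot: [0.997, 0.071, 0.0, 0.0]
contact_force: [-1.8, -0.2, 5.3]
finger_gap: 0.0256
gripper_force: 30.0
```

Emit:
send_rows(rows="0 0 0 0 0 0 29;0 0 0 0 0 0 32;0 0 0 0 0 0 36;0 0 0 0 0 0 42;0 0 0 0 0 0 48;0 0 0 0 0 0 48;0 0 0 0 0 0 48;0 0 0 0 0 0 48")

```text
time: 18.45
position: [0.5421, -0.0045, 0.2211]
eef_rot: [0.997, 0.071, -0.0, 0.0]
contact_force: [0.7, 0.2, -0.8]
finger_gap: 0.0453
gripper_force: 0.0
```

```bash
python3 chk.py d; python3 go.py .5422 -.0044 .39 .144 0 0; python3 - <<'E'
import cv2,numpy as np
d=np.load('side_d.npz'); c=d['img'][140:280,330:470,::-1]; cv2.imwrite('pics/sd.png',cv2.resize(c,None,fx=4,fy=4,interpolation=cv2.INTER_CUBIC))
E
```

```text
top 0 0.0 [ 5.421e-01 -4.500e-03  3.610e-02  1.428e-01  1.000e-04 -4.000e-04
  1.870e-01] grip [ 0.5421 -0.0045  0.2211]
side 304 0.000321 [ 0.5475 -0.0057  0.0307  0.1465 -0.0233 -0.0175 -0.3877] grip [ 0.5428 -0.0031  0.2156]
t 18.55 pos [ 0.5421 -0.0045  0.2211] ypr [ 0.1428  0.0002 -0.0004] F [-0.17 -1.57  0.38] gap 0.0451
shift [ 2.000e-04  1.000e-04 -5.629e-01] turn [ 0.0009  0.0003 -0.0024]
```

View pics/sd.png

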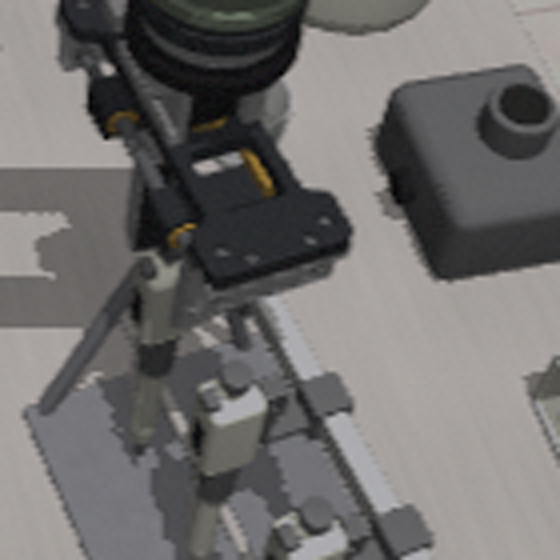

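The pipette at (155,300) hangs parallel to its neighbours and the fingers are clear of it. Withdrawing straight up.

Emit:
send_rows(rows="0 0 -0.03 0 0 0 48;0 0 -0.08 0 0 0 48;0 0 -0.15 0 0 0 48;0 0 -0.25 0 0 0 48;0 0 -0.35 0 0 0 48;0 0 -0.45 0 0 0 48;0 0 -0.56 0 0 0 48;0 0 -0.56 0 0 0 48")

```text
time: 19.55
position: [0.5437, -0.0046, 0.3937]
eef_rot: [0.997, 0.071, 0.004, 0.001]
contact_force: [-0.8, 0.2, 0.0]
finger_gap: 0.0452
gripper_force: 0.0
```

Emit:
send_rows(rows="-0.1 0 0 0 0 0 48;-0.25 0 0 0 0 0 48;-0.4 0 0 0 0 0 48;-0.4 0 0 0 0 0 48;-0.4 0 0 0 0 0 48;-0.4 0 0 0 0 0 48")

```text
time: 20.3
position: [0.4241, -0.0214, 0.3886]
eef_rot: [0.997, 0.072, -0.0, 0.0]
contact_force: [-0.7, 0.0, -0.6]
finger_gap: 0.0451
gripper_force: 0.0
```

```bash
python3 - <<'E'
from fit import *
d=grab('side'); P=cloud(d).reshape(-1,3); P=P[~np.isnan(P[:,0])]
c=np.array([.5422,-.0044,.14]); Q=R.from_euler('z',.144).inv().apply(P-c)
m=(abs(Q[:,0])<.019)&(abs(Q[:,1])<.022)&(abs(Q[:,2])<.14)&(P[:,2]>.11)
v=fitpip(P[m],[.5422,-.0044,.037,.144,0,0,.187]).x; ax=R.from_euler('z',.144)
print(m.sum(),v.round(4),'grip in hanger',ax.inv().apply(grip(v)-[.562,-.0015,.225]).round(4))
c=d['img'][140:300,310:470,::-1]; cv2.imwrite('pics/se.png',cv2.resize(c,None,fx=3.7,fy=3.7,interpolation=cv2.INTER_CUBIC))
E
```

```text
548 [ 5.453e-01 -4.000e-03  3.750e-02  1.563e-01 -1.210e-02  3.000e-04
  1.870e-01] grip in hanger [-0.0192 -0.0001 -0.0025]
```

View pics/se.png

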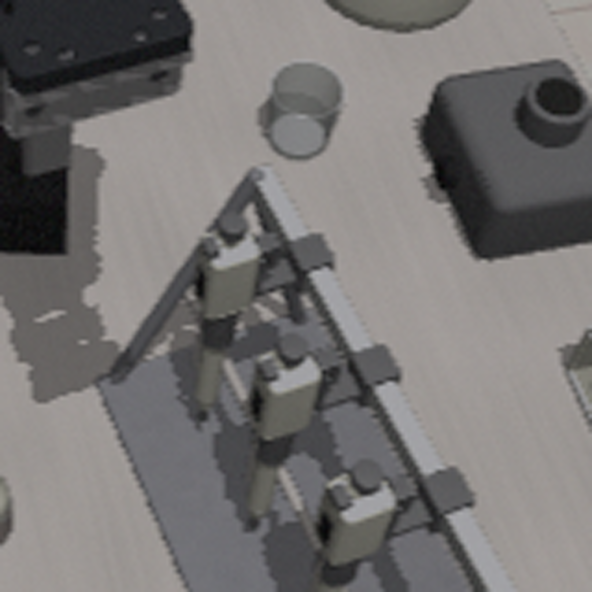

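The picture shows the pipette at (228,280) hanging like the other two, with the grip point at (-19, 0, -2.5) mm in the hanger frame and the robot clear. Handing in.

```bash
python3 -c "
from station import manip
print(manip.hand_in())"
```

```text
the job is handed in; nothing more can be done
None
```

The pipette hangs still on the free hanger by its finger hook after a downward pull of about 7 N (sensor reading plus an estimated weight) for over 2 s; the last picture shows the robot clear of it, and the job is handed in (no verdict was returned).

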